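# Hang the feed bottle on the sprung balance hook and tare it

## Robot

A 6-joint arm with a two-finger parallel gripper is mounted at the origin on the work surface. World frame = base frame: x ahead of the robot, y to its left, z up, the work surface at z = 0. Lengths are in m, angles in rad, forces in N, time in s.
With the tool pointing down it reaches from about 0.225 to 0.875 m from the base axis. Payload 3.4 kg.
Tool frame: the origin (TCP) lies between the finger pads; the fingertips stand 11 mm ahead of it and the grasp point (between the pads) lies 8 mm behind it; z points along the fingers, y is the direction in which the jaws open and shut (so a half turn about z gives the same grasp; the last joint's range is limited). The gripper opens to 85 mm and grips with 20 to 120 N. Pads are 22 mm wide; open, the fingers measure 114 mm over their backs; the gripper's body (76 mm by 85 mm) begins 54 mm behind the grasp point. The pads swing forward as they close: fully open they stand 13 mm farther back than shut.
Start: joints at [1.179, 0.276, 1.505, -0, 1.361, -0.121], TCP at [0.154, 0.554, 0.242] pointing down, gripper open.
Joint ranges: [-2.89, 2.89], [-0.75, 2.08], [0.22, 2.7], [-1.18, 4.32], [0.11, 2.71], [-2.7, 2.7]. Speed limits (rad/s): [2.57, 2.57, 3.14, 3.14, 3.14, 3.14].

## Interface

Orientations are given as a unit quaternion [w, x, y, z].
In Python, from rig import manip gives the robot as it stands. The module is installed in compiled form; this text tells all that it offers.
- The arm moves only by the tool move_arm, never from a script. Its argument "series" is a list that holds one entry, the list of rows, each a list of 7 numbers: the shift along the world's x, y, z in m, then the turn, a rotation vector about the world's x, y, z in rad, then the finger opening in m, from 0 to 0.0854. A call has 1 to 20 rows; each row shifts and turns the commanded pose from where the row before left it; what a row does not reach is not made up. A row lasts 1/12 s, in which the tool goes at most 41.7 mm and 7.16 degrees, less where a joint would pass 70% of its speed; a pose out of reach is approached as far as the arm can. A call with a gripper value outside its range is refused whole. The fingers move at their own pace and stop on an object; "newtons" is the grip in N (left out, the last holds). Time passes only in rows, so rows that do not move let the fingers close. It gives the time, the measured TCP pose, the force and the opening at its end, in the units of the state.
- manip.get_state(): the state, without advancing time (a new reading comes with each control period).
- manip.get_image(name): name is "side" or "top"; returns a dict with "color" (420x560x3 uint8, red, green, blue), "fx", "fy", "cx", "cy" (pixels), "R" (3x3) and "t" (3): a world point X has camera coordinates R X + t. Camera axes: x right, y down, z forward; pixel columns grow to the right and rows downward; lengths in m; the calibration is good to about 2 mm. A picture is of the moment at which its call begins. There is no depth.
- manip.sign_off(): hands the job in, once; it reports no verdict.
The state is a dict: "clock": time; "qpos": joint angles; "qd": joint speeds; "effort": joint torques, N m; "position": TCP position; "ee_rot": TCP orientation; "contact_force": force on the tool from outside, world axes, zero at the start; "moment": the same for the moment, N m; "width": finger opening in m.
Only numpy, scipy, OpenCV 4.12 (cv2) and the standard library are available. Lean on these libraries where they do the work, as an engineer would, in place of code of your own. Each camera call takes 0.05 s, during which the arm holds its last target.

## Task

Hang the feed bottle in its wire hanger on the sprung hook of the balance, easing its weight on slowly and letting go only when the hook carries just that weight, so that the hook never jerks and is never forced or pushed to its stop. When the hook has stopped bobbing, press the tare key on the terminal fully in and release it. Leave the bottle hanging at rest and the other glassware where it stands.

Things in the scene. Friction and masses are not known exactly. Their poses are not given: they have to be found in the camera images.
- feed_grip (a point): Feed bottle's grip point, at the middle of a grey upright tab on top of its wire hanger. The tab, 24 mm (x) by 12 mm (y) by 36 mm tall, stands on an 8 mm stem; pinch it across the 12 mm. This point is its centre, 34 mm above the bar's centre line and 204 mm above the bottle's underside. z up. The bottle stands on the bench at first; mass unknown, 0.22 to 0.85 kg.
- feed_bar (a point): Middle of the hanger's bar, on its centre line: a level 8 mm round steel bar along y, between two 6 mm uprights 72 mm apart. 34 mm straight below feed_grip, 170 mm above the bottle's underside, same axes. It hangs in the hook with this y axis along the hook's y (either way round).
- feed_cap (a point): Top centre of the feed bottle's white cap, 55 mm below the bar's centre line (51 mm free between cap and bar, where the hook goes). Bottle: amber glass, 64 mm across, 115 mm tall with cap.
- hook_seat (a point): Bottom (inner corner) of the sprung hook: a steel strip 20 mm wide (y), 4 mm thick, bent to an upward-open V, 250 mm above the bench unloaded; moves with the hook. Flanks rise at 55 degrees to 21 mm above it, mouth 30 mm wide (x). The -x flank ends free; from the +x flank an arm runs along +x to the column. Bring the bar in from -x over the free end, then down. The seated bar's centre is 7 mm up.
- column_top (a point): Top centre of the balance's white column (50 by 60 mm, 328 mm tall, fixed to the bench), 135 mm in the hook's +x direction from the V; same axes as hook_seat. Nothing stands above the hook itself.
- hook (a joint): Dip of the sprung hook, m: 0 unloaded (upper end), positive downward, hard stop at 0.080. Spring 140 N/m from zero: the bottle dips it 15 to 60 mm. Little damped: it bobs at 2 to 3 Hz for some seconds when disturbed. If the bottle is let go before the hook carries just its weight, or while pressed further down, the hook jumps; it must never move faster than 50 mm/s or take over 16 N.
- tare_top (a point): Centre of the top of the tare key, a round black push key 30 mm across, on the near part of the top of a white terminal (130 by 110 by 40 mm) fixed to the bench. It is pressed straight down.
- tare (a joint): Travel of the tare key, m: 0 released, 0.006 fully in. It springs back; fully in takes 4 N.
- reagent: Bystander: capped clear bottle, 60 mm across, 130 mm tall, without a hanger. Origin at the centre of its underside.
- beaker: Bystander: open glass beaker, 64 mm across, 75 mm tall. Origin at the centre of its underside.
- jar: Bystander: small lidded amber jar, 56 mm across, 60 mm tall. Origin at the centre of its underside.
Mind the look-alikes: they are no part of the job. There is more than one size of the part that bears feed_grip; the job needs the largest.

How it is judged:
On the way, in this order (a step that is already met when the one before it is completed fails the run):
1. the bottle hangs by its bar in the hook's V, let go, and the hook has settled (value of joint hook above 0.012 m and velocity of joint hook between -0.012 and 0.012 m/s and distance between feed_bar and hook_seat below 0.014 m and contact force between feed and the fingers below 0.05 N), for 0.4 s.
2. the tare key is pressed fully in (value of joint tare above 0.0045 m), for 0.05 s.
At the end, for the whole second after the job is handed in: The bottle hangs from the hook: bar centre within 14 mm of the V's bottom, upright within 0.15 rad, slower than 30 mm/s, hook dipped more than 12 mm and moving slower than 12 mm/s; the tare key is out again (under 2 mm) (value of joint hook above 0.012 m and velocity of joint hook between -0.012 and 0.012 m/s and distance between feed_bar and hook_seat below 0.014 m and angle between feed_bar's own z axis and vertical below 0.15 rad and linear speed of feed below 0.03 m/s and value of joint tare below 0.002 m); the robot touches nothing.
It fails at once if the hook is jolted: it moves faster than 0.05 m/s (velocity of joint hook above 0.05 m/s or velocity of joint hook below -0.05 m/s).
It fails at once if the hook is forced: pushed down to within 7 mm of its stop, or more than 16 N on the balance (value of joint hook above 0.073 m or contact force between balance and anything else above 16 N).
It fails at once if the tare key is pressed before the bottle hangs freely and the hook has stopped bobbing (value of joint tare above 0.003 m and (value of joint hook below 0.012 m or velocity of joint hook above 0.015 m/s or velocity of joint hook below -0.015 m/s or contact force between feed and the fingers above 0.05 N)).
It fails at once if a bystander is shifted by more than 30 mm or tipped (distance of any of reagent, beaker, jar from where it was at the start of the episode above 0.03 m or angle between any of reagent, beaker, jar's own z axis and vertical above 0.5 rad).
It also fails if it takes over 69 s, if anything falls off the work surface, if the arm or the gripper's body presses on something with over 40 N, if the wrist force passes 120 N, or if a joint passes its speed limit or range.

## Working session

There is one attempt and no reset: what is moved stays moved. The work goes in short steps, Python scripts to look and compute and a tool call to move; the robot and the scene stay as the last step left them, time stands still between calls to the robot, and variables do not carry over. Pictures are saved under pics/ and viewed, and the job is handed in when it is done.

Besides the shell and the picture viewer there is one more tool, called after "Request:" in YAML: its name, and indented under it one key for each argument. move_arm: Moves the arm, as the interface text tells. Its arguments: {"type":"object","properties":{"series":{"type":"array"},"newtons":{"type":"number"}},"required":["series"]}

```bash
mkdir -p pics; cat > h.py <<'E'
import numpy as np, cv2
from rig import manip
def snap(n,tag):
    d=manip.get_image(n); cv2.imwrite(f'pics/{tag}.png',cv2.cvtColor(d['color'],cv2.COLOR_RGB2BGR))
    np.savez(f'pics/{tag}.npz',**{k:np.array(v) for k,v in d.items()}); return d
def cam(tag):
    d=np.load(f'pics/{tag}.npz'); K=np.array([[d['fx'],0,d['cx']],[0,d['fy'],d['cy']],[0,0,1]]); return K,d['R'],d['t'],d['color']
def proj(tag,X):
    K,R,t,_=cam(tag); p=K@(R@np.array(X,float)+t); return p[:2]/p[2]
def tri(t1,p1,t2,p2):
    P=[]
    for t in (t1,t2):
        K,R,tt,_=cam(t); P.append(K@np.c_[R,tt])
    X=cv2.triangulatePoints(P[0],P[1],np.array(p1,float).reshape(2,1),np.array(p2,float).reshape(2,1)); return (X[:3]/X[3]).ravel()
def onz(tag,p,z):
    K,R,t,_=cam(tag); d=R.T@np.linalg.inv(K)@np.array([p[0],p[1],1.]); c=-R.T@t; return c+d*(z-c[2])/d[2]
def crop(tag,x0,y0,x1,y1,s,out):
    im=cv2.imread(f'pics/{tag}.png')[y0:y1,x0:x1]; cv2.imwrite(f'pics/{out}.png',cv2.resize(im,None,fx=s,fy=s,interpolation=cv2.INTER_CUBIC))
E
python3 - <<'E'
from h import *
for n in('side','top'):
    snap(n,n+'0'); K,R,t,_=cam(n+'0'); print(n,K[0,0],-R.T@t,R.round(3).tolist())
print(manip.get_state())
E
```

```text
side 435.90718039173333 [ 0.51438095 -0.91629653  1.17519589] [[0.996, -0.084, -0.007], [-0.067, -0.746, -0.662], [0.05, 0.66, -0.749]]
top 386.8196089106272 [ 0.37526452 -0.04384363  1.12121143] [[0.101, -0.995, 0.002], [-0.969, -0.099, -0.225], [0.224, 0.021, -0.974]]
{'clock': 0.1, 'qpos': array([ 1.17903199e+00,  2.76533232e-01,  1.50600348e+00,  2.83226938e-05,
        1.36071097e+00, -1.20979256e-01]), 'qd': array([-0.00131988,  0.00094233, -0.00230904, -0.00095525,  0.00138772,
        0.00073463]), 'effort': array([ 2.59403401e-03, -4.17701411e+01, -2.46407157e+01, -7.71926352e-05,
        5.72203891e-03,  2.06810466e-05]), 'position': array([0.15361545, 0.55363006, 0.24152658]), 'ee_rot': array([-2.23229981e-04,  1.34982158e-01,  9.90847684e-01, -7.96957056e-04]), 'contact_force': array([-0.00285074, -0.1098507 , -0.33413211]), 'moment': array([0.0244107 , 0.00308444, 0.03521814]), 'width': 0.08537139172219171}
```

View pics/side0.png

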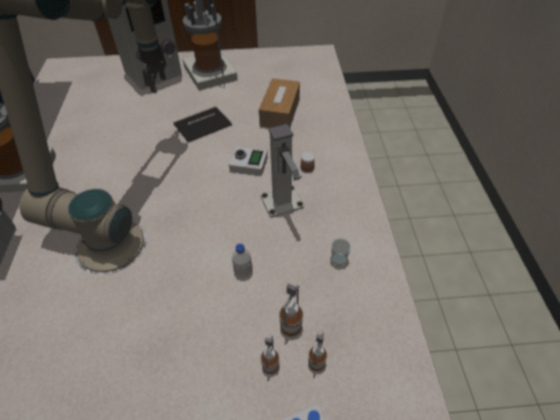

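View pics/top0.png

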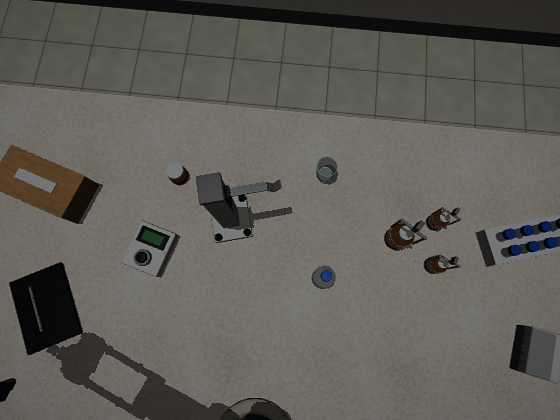

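Three hanger bottles could be taken for the feed bottle:
- side (291,310), top (402,235), which looks largest
- side (270,355), top (437,264)
- side (318,352), top (440,218)

The reagent is at side (241,258). I'll check the choice in close crops.

```bash
python3 - <<'E'
from h import *
crop('side0',220,110,360,380,2.2,'a'); crop('side0',250,270,340,380,5,'b')
crop('top0',370,190,480,290,6,'c'); crop('top0',110,160,310,290,4,'d'); crop('side0',220,115,330,225,5,'e')
E
```

```text
(no output)
```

View pics/b.png

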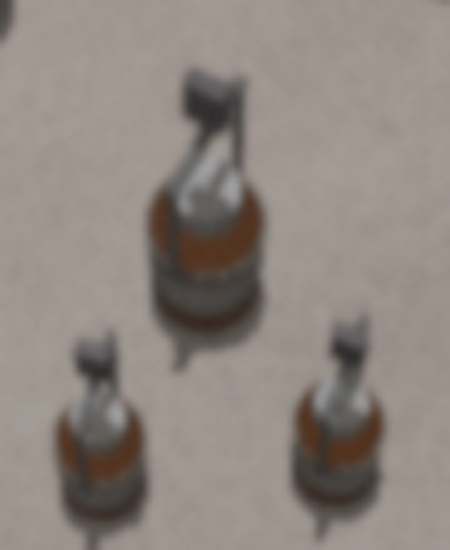

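View pics/c.png

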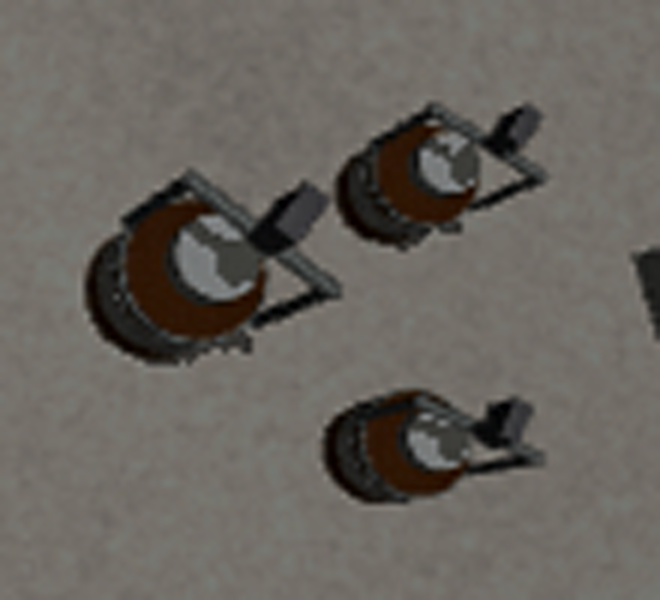

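View pics/d.png

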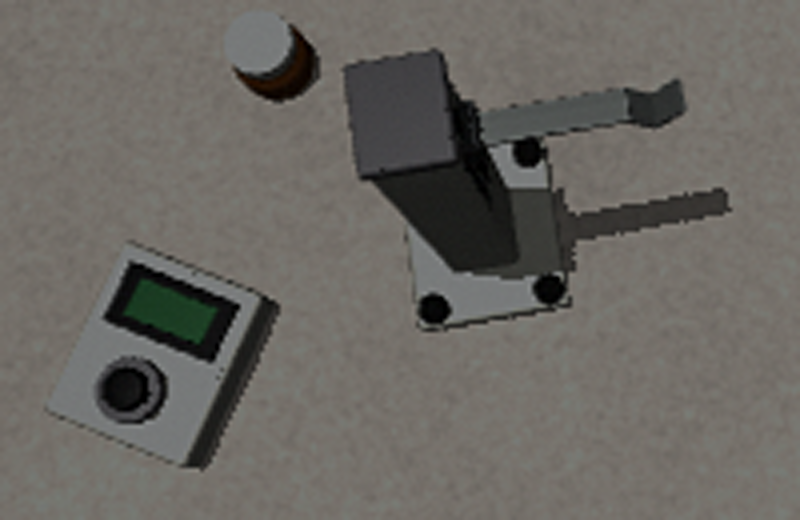

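View pics/e.png

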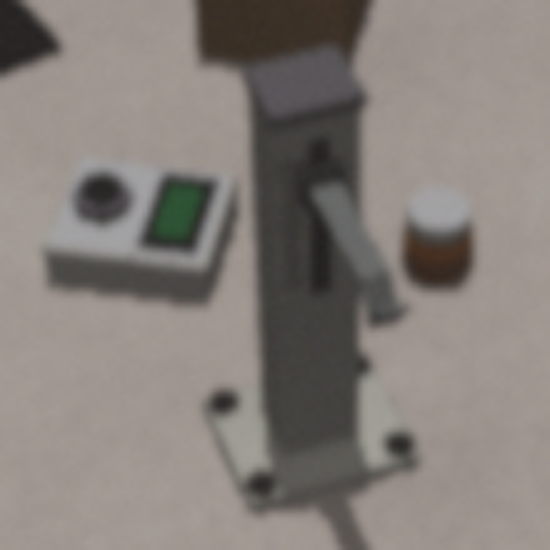

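```bash
python3 - <<'E'
from h import *
c=lambda x,y:(370+x/6,190+y/6); b=lambda x,y:(250+x/5,270+y/5)
d=lambda x,y:(110+x/4,160+y/4); e=lambda x,y:(220+x/5,115+y/5)
T=lambda p,q:tri('top0',p,'side0',q).round(4)
A=T(c(190,175),b(243,82));B=T(c(338,292),b(178,178));print('barA',A,'B',B,np.linalg.norm(A-B),(A+B)/2)
print('cap',T(c(205,258),b(208,200)))
print('tabtop',T(c(305,200),b(210,85)), 'tabmid',T(c(290,220),b(210,100)))
for n,p,q in(('coltop a',(344,66),(245,68)),):pass
print('column', [T(d(*p),e(*q)) for p,q in(((344,66),(338,45)),((438,50),(362,98)),((457,160),(268,118)),((360,178),(247,68)))])
print('tare',T(d(127,388),e(103,190)))
print('hook bend', T(d(628,100),e(372,275)),T(d(660,110),e(378,318)))
print('hooktip',T(d(682,82),e(405,308)),T(d(684,102),e(375,322)))
E
```

```text
barA [ 0.5946 -0.3163  0.1691] B [ 0.5527 -0.3753  0.1788] 0.07301164290714189 [ 0.57365 -0.3458   0.17395]
cap [ 0.5738 -0.3449  0.0969]
tabtop [ 0.5752 -0.3471  0.221 ] tabmid [ 0.5731 -0.3466  0.2046]
column [array([0.6085, 0.1722, 0.3247]), array([0.6207, 0.1231, 0.3226]), array([0.5611, 0.104 , 0.3268]), array([0.5495, 0.1547, 0.3244])]
tare [0.443  0.3588 0.0533]
hook bend [0.6176 0.0217 0.2706] [0.6193 0.004  0.2517]
hooktip [ 0.6331 -0.0076  0.2698] [ 0.6184 -0.0106  0.2644]
```

Request:
move_arm:
  series:
    - [[0.014,-0.03,0.004,0,0,-0.0174,0.085],[0.014,-0.03,0.004,0,0,-0.0174,0.085],[0.014,-0.03,0.004,0,0,-0.0174,0.085],[0.014,-0.03,0.004,0,0,-0.0174,0.085],[0.014,-0.03,0.004,0,0,-0.0174,0.085],[0.014,-0.03,0.004,0,0,-0.0174,0.085],[0.014,-0.03,0.004,0,0,-0.0174,0.085],[0.014,-0.03,0.004,0,0,-0.0174,0.085],[0.014,-0.03,0.004,0,0,-0.0174,0.085],[0.014,-0.03,0.004,0,0,-0.0174,0.085],[0.014,-0.03,0.004,0,0,-0.0174,0.085],[0.014,-0.03,0.004,0,0,-0.0174,0.085],[0.014,-0.03,0.004,0,0,-0.0174,0.085],[0.014,-0.03,0.004,0,0,-0.0174,0.085],[0.014,-0.03,0.004,0,0,-0.0174,0.085],[0.014,-0.03,0.004,0,0,-0.0174,0.085],[0.014,-0.03,0.004,0,0,-0.0174,0.085],[0.014,-0.03,0.004,0,0,-0.0174,0.085],[0.014,-0.03,0.004,0,0,-0.0174,0.085],[0.014,-0.03,0.004,0,0,-0.0174,0.085]]

```text
clock: 1.77
position: [0.4339, -0.0476, 0.3222]
ee_rot: [-0.0, 0.305, 0.952, 0.0]
contact_force: [0.6, 0.2, 0.8]
width: 0.0851
```

Request:
move_arm:
  series:
    - [[0.0116,-0.025,0,0,0,0,0.085],[0.0116,-0.025,0,0,0,0,0.085],[0.0116,-0.025,0,0,0,0,0.085],[0.0116,-0.025,0,0,0,0,0.085],[0.0116,-0.025,0,0,0,0,0.085],[0.0116,-0.025,0,0,0,0,0.085],[0.0116,-0.025,0,0,0,0,0.085],[0.0116,-0.025,0,0,0,0,0.085],[0.0116,-0.025,0,0,0,0,0.085],[0.0116,-0.025,0,0,0,0,0.085],[0.0116,-0.025,0,0,0,0,0.085],[0.0116,-0.025,0,0,0,0,0.085],[0,0,0,0,0,0,0.085],[0,0,0,0,0,0,0.085],[0,0,0,0,0,0,0.085]]

```text
clock: 3.02
position: [0.5726, -0.3454, 0.3215]
ee_rot: [-0.001, 0.305, 0.952, 0.001]
contact_force: [0.3, 1.1, 0.5]
width: 0.0845
```

```bash
python3 - <<'E'
from h import *
from scipy.spatial.transform import Rotation as Ro
s=manip.get_state();q=s['ee_rot'];print(s['clock'],s['position'],s['qpos'].round(3),s['contact_force']);print(Ro.from_quat(q[[1,2,3,0]]).as_matrix().round(4))
snap('side','side1');snap('top','top1');crop('side1',240,200,370,330,4.5,'f');crop('top1',340,150,480,280,4.5,'g')
E
```

```text
3.0167 [ 0.57263154 -0.3453983   0.3215358 ] [-6.470e-01  3.960e-01  1.134e+00  1.000e-03  1.615e+00 -1.599e+00] [0.32408733 1.118304   0.51116652]
[[-8.145e-01  5.801e-01 -1.400e-03]
 [ 5.801e-01  8.145e-01  1.800e-03]
 [ 2.200e-03  6.000e-04 -1.000e+00]]
```

View pics/f.png

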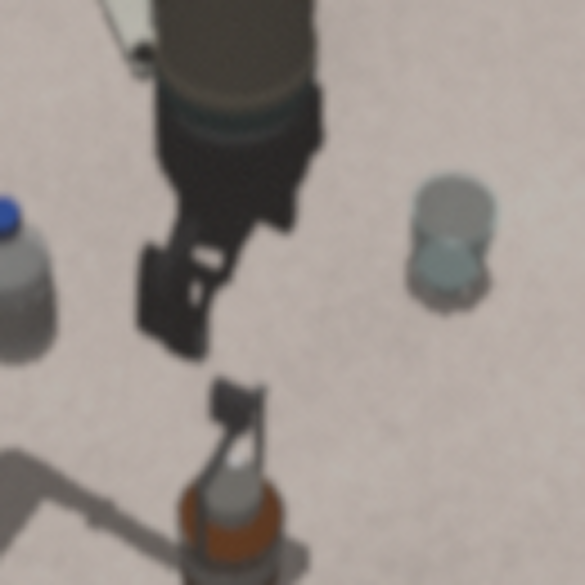

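View pics/g.png

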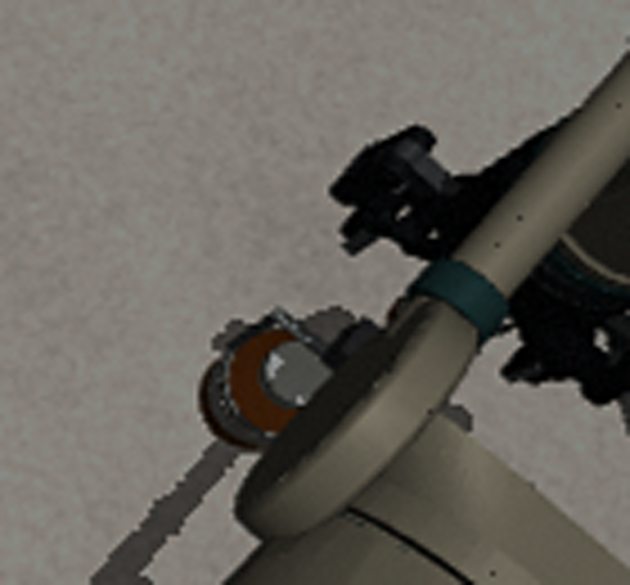

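The bottle's tab is at side (291,289), right under the fingers, which open along the bar at 54.5°. I'll descend and pinch.

Request:
move_arm:
  series:
    - [[0,0,-0.02,0,0,0,0.06],[0,0,-0.02,0,0,0,0.06],[0,0,-0.02,0,0,0,0.06],[0,0,-0.015,0,0,0,0.06],[0,0,-0.015,0,0,0,0.06],[0,0,-0.01,0,0,0,0.06],[0,0,-0.01,0,0,0,0.06],[0,0,-0.01,0,0,0,0.06],[0,0,-0.005,0,0,0,0.06],[0,0,0,0,0,0,0.06],[0,0,0,0,0,0,0.06]]
  newtons: 40

```text
clock: 4.03
position: [0.5732, -0.346, 0.1975]
ee_rot: [0.0, 0.304, 0.953, -0.0]
contact_force: [0.2, -0.6, 0.2]
width: 0.06
```

```bash
python3 - <<'E'
from h import *
s=manip.get_state();print(s['position'],s['contact_force'])
snap('side','side2');crop('side2',250,250,340,340,6,'f2')
E
```

```text
[ 0.57315194 -0.34596632  0.19751853] [ 0.18904803 -0.61373582  0.17496931]
```

View pics/f2.png

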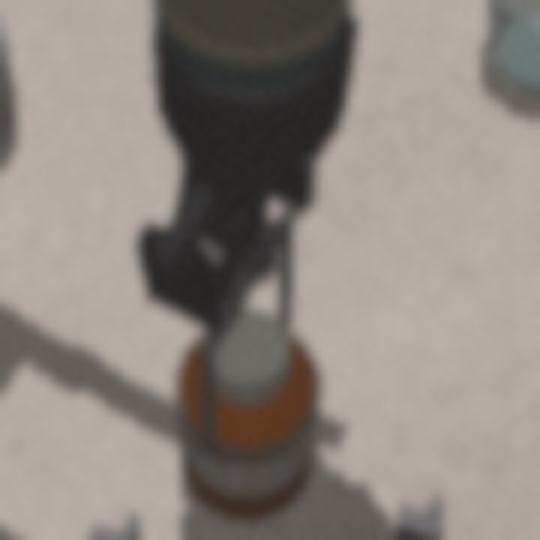

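Request:
move_arm:
  series:
    - [[0,0,0,0,0,0,0.03],[0,0,0,0,0,0,0.02],[0,0,0,0,0,0,0.01],[0,0,0,0,0,0,0.0],[0,0,0,0,0,0,0.0],[0,0,0,0,0,0,0.0],[0,0,0,0,0,0,0.0],[0,0,0,0,0,0,0.0]]
  newtons: 60

```text
clock: 4.75
position: [0.5734, -0.346, 0.1978]
ee_rot: [0.001, 0.304, 0.953, -0.0]
contact_force: [0.9, 0.4, 3.2]
width: 0.0116
```

Request:
move_arm:
  series:
    - [[0,0,0.004,0,0,0,0],[0,0,0.006,0,0,0,0],[0,0,0.01,0,0,0,0],[0,0,0.01,0,0,0,0],[0,0,0.01,0,0,0,0],[0,0,0,0,0,0,0],[0,0,0,0,0,0,0],[0,0,0,0,0,0,0]]

```text
clock: 5.42
position: [0.5728, -0.3458, 0.2373]
ee_rot: [-0.0, 0.304, 0.953, 0.0]
contact_force: [0.1, -0.9, -5.9]
width: 0.0111
```

```bash
python3 - <<'E'
from h import *
for i in range(3):
    s=manip.get_state();print(s['position'],s['contact_force'],s['moment'],s['width']); snap('side','side3')
snap('top','top3');crop('side3',250,240,350,340,5,'f3')
E
```

```text
[ 0.57280099 -0.34579697  0.23726779] [ 0.10995775 -0.94337762 -5.92784686] [0.03233938 0.03092921 0.01525717] 0.01114370086930422
[ 0.57266358 -0.34565609  0.23684351] [ 0.4652807   1.02159809 -5.32346897] [ 0.02633305 -0.02587395  0.0430105 ] 0.011456928494668154
[ 0.57264576 -0.34563298  0.23663529] [-0.24274036  0.69038914 -6.27270484] [-0.03326804 -0.01666485  0.02568573] 0.011415350284303108
```

View pics/f3.png

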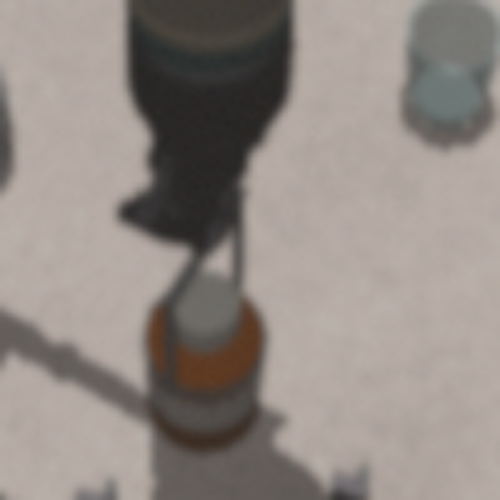

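Held, with about 5.9 N on the wrist (0.6 kg), so the expected dip is about 42 mm. Next I'll refine the hook pose with a model overlay.

```bash
cat > ov.py <<'E'
from h import *
def hookpts(o,yaw,dip=0):
    c,s=np.cos(yaw),np.sin(yaw); R=np.array([[c,-s,0],[s,c,0],[0,0,1]])
    o=np.array([o[0],o[1],.25-dip]); f=21/np.tan(np.radians(55))/1000
    L=[]
    for y in(-.01,.01):
        L.append([[-f,y,.021],[0,y,0],[f,y,.021],[.10,y,.021]])
    for x,z in((-f,.021),(0,0),(f,.021)): L.append([[x,-.01,z],[x,.01,z]])
    C=[[.11,-.03],[.16,-.03],[.16,.03],[.11,.03],[.11,-.03]]
    L.append([[a,b,.078] for a,b in C])
    return [[R@np.array(p)+o for p in l] for l in L]
def overlay(tag,L,box,s,out):
    x0,y0,x1,y1=box; im=cv2.imread(f'pics/{tag}.png')[y0:y1,x0:x1]; im=cv2.resize(im,None,fx=s,fy=s,interpolation=cv2.INTER_CUBIC)
    for l in L:
        p=np.array([(proj(tag,q)-[x0,y0]+.5)*s for q in l]); cv2.polylines(im,[np.int32(p*16)],False,(0,0,255),1,cv2.LINE_AA,4)
    cv2.imwrite(f'pics/{out}.png',im)
E
python3 - <<'E'
from ov import *
L=hookpts((.6193,.008),np.radians(104.7))
overlay('top0',L,(190,165,290,240),7,'o1');overlay('side0',L,(260,120,310,190),8,'o2')
E
```

```text
(no output)
```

View pics/o1.png

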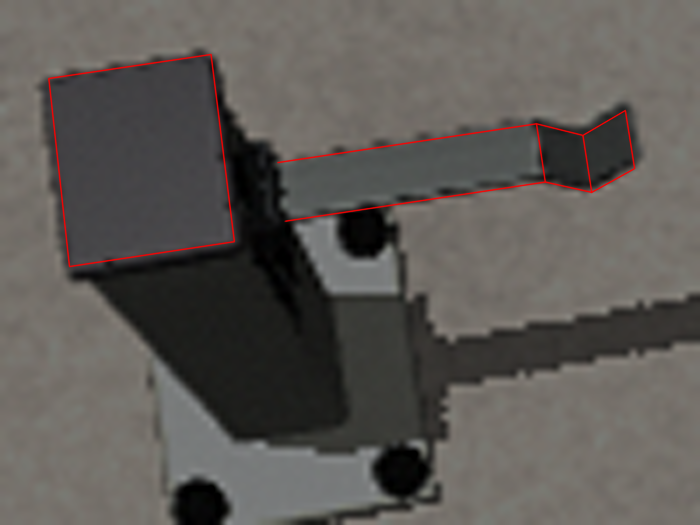

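View pics/o2.png

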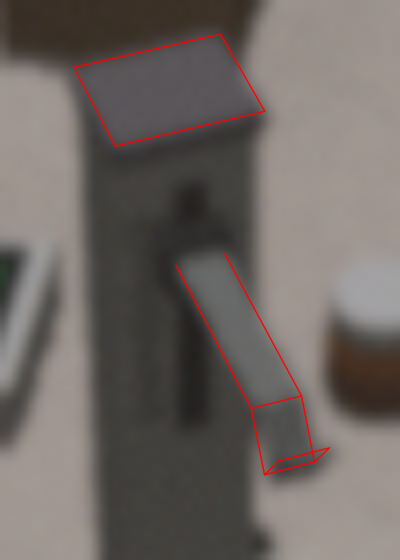

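```bash
python3 - <<'E'
from ov import *
p=np.array([.5727,-.3457,.2370]); a=np.radians(54.5); u=np.array([np.cos(a),np.sin(a),0]); z=np.array([0,0,1.])
b=p-[0,0,.0277]; n=np.array([u[1],-u[0],0])
th=np.linspace(0,2*np.pi,40)
circ=lambda r,h:[b+r*np.cos(t)*u+r*np.sin(t)*n-h*z for t in th]
L=[[b-.036*u,b+.036*u],[b+.036*u,b+.036*u-.09*z],[b-.036*u,b-.036*u-.09*z],circ(.032,.17),circ(.032,.095)]
overlay('side3',L,(240,230,340,330),6,'o3');overlay('top3',L,(360,180,460,280),6,'o4')
E
```

```text
(no output)
```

View pics/o3.png

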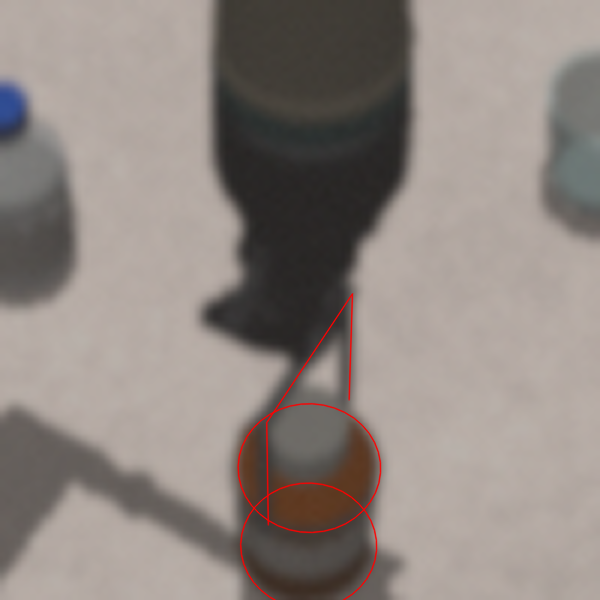

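View pics/o4.png

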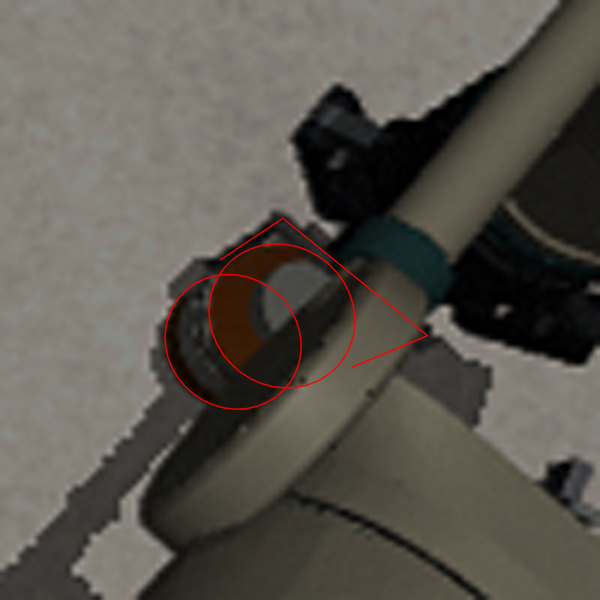

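Request:
move_arm:
  series:
    - [[0,0,0.004,0,0,0,0],[0,0,0.008,0,0,0,0],[0.001,0.003,0.008,0,0,-0.012,0],[0.002,0.006,0.008,0,0,-0.022,0],[0.003,0.01,0.008,0,0,-0.034,0],[0.004,0.014,0.008,0,0,-0.045,0],[0.005,0.017,0.008,0,0,-0.045,0],[0.005,0.017,0.008,0,0,-0.045,0],[0.005,0.017,0.008,0,0,-0.045,0],[0.005,0.017,0.004,0,0,-0.045,0],[0.005,0.017,0.003,0,0,-0.045,0],[0.005,0.017,0.001,0,0,-0.045,0],[0.005,0.017,0,0,0,-0.045,0],[0.005,0.017,0,0,0,-0.045,0],[0.005,0.017,0,0,0,-0.045,0],[0.005,0.017,0,0,0,-0.045,0],[0.005,0.017,0,0,0,-0.045,0],[0.005,0.016,0,0,0,-0.045,0],[0.005,0.012,0,0,0,-0.045,0],[0.004,0.01,0,0,0,-0.045,0]]

```text
clock: 7.28
position: [0.6526, -0.0863, 0.3147]
ee_rot: [0.001, 0.63, 0.776, 0.001]
contact_force: [0.2, -0.4, -5.4]
width: 0.0112
```

```bash
python3 - <<'E'
from h import *
from scipy.spatial.transform import Rotation as Ro
s=manip.get_state();q=s['ee_rot'];print(s['clock'],s['position'],s['qpos'].round(3),s['contact_force']);m=Ro.from_quat(q[[1,2,3,0]]).as_matrix();print(np.degrees(np.arctan2(m[1,1],m[0,1])))
print('beaker',tri('top0',(327,172),'side0',(340,255)))
E
```

```text
7.2833 [ 0.65257965 -0.08626352  0.31471327] [-2.380e-01  3.770e-01  1.178e+00  1.000e-03  1.584e+00 -4.450e-01] [ 0.15052988 -0.42708534 -5.35097606]
11.878870576913128
beaker [ 0.74808742 -0.13120651  0.02992665]
```

Request:
move_arm:
  series:
    - [[-0.003,0,0,0,0,0.01,0],[-0.003,0,0,0,0,0.01,0],[-0.003,0,0,0,0,0.01,0],[0,0,0,0,0,0.01,0],[0,0,0,0,0,0.01,0],[0,0,0,0,0,0,0],[0,0,0,0,0,0,0],[0,0,0,0,0,0,0],[0,0,0,0,0,0,0]]

```text
clock: 8.03
position: [0.6431, -0.0881, 0.3132]
ee_rot: [0.0, 0.61, 0.792, 0.0]
contact_force: [0.4, 0.2, -6.4]
width: 0.0113
```

```bash
cat >> ov.py <<'E'
from scipy.spatial.transform import Rotation as Ro
def st():
    s=manip.get_state();q=s['ee_rot'];m=Ro.from_quat(q[[1,2,3,0]]).as_matrix();a=np.arctan2(m[1,1],m[0,1])
    print(round(s['clock'],2),s['position'].round(4),'jaw',np.degrees(a).round(2),s['contact_force'].round(2),s['moment'].round(2),'w',round(s['width'],4)); return s['position'],a
def botpts(p,a,dz=.0277):
    u=np.array([np.cos(a),np.sin(a),0]); z=np.array([0,0,1.]); b=p-[0,0,dz]; n=np.array([u[1],-u[0],0]); th=np.linspace(0,2*np.pi,40)
    circ=lambda r,h:[b+r*np.cos(t)*u+r*np.sin(t)*n-h*z for t in th]
    return [[b-.036*u,b+.036*u],[b+.036*u,b+.036*u-.09*z],[b-.036*u,b-.036*u-.09*z],circ(.032,.17),circ(.032,.095)]
E
python3 - <<'E'
from ov import *
p,a=st(); snap('side','side4');snap('top','top4')
L=botpts(p,a)+hookpts((.619,.008),np.radians(104.7))
overlay('side4',L,(250,130,350,260),4.5,'o5');overlay('top4',L,(220,130,350,240),5,'o6')
E
```

```text
8.03 [ 0.6431 -0.0881  0.3132] jaw 14.82 [ 0.38  0.18 -6.36] [-0.05  0.02 -0.09] w 0.0113
```

View pics/o5.png

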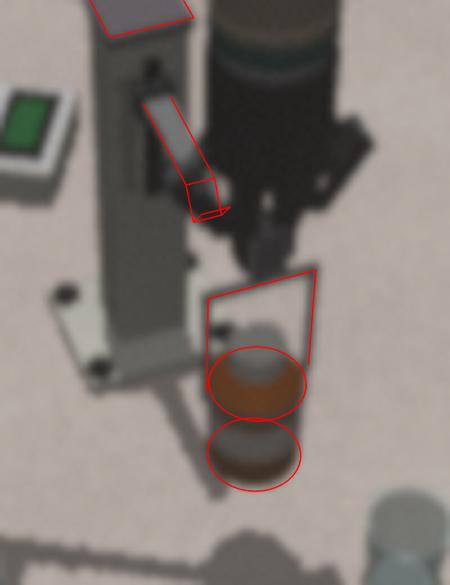

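View pics/o6.png

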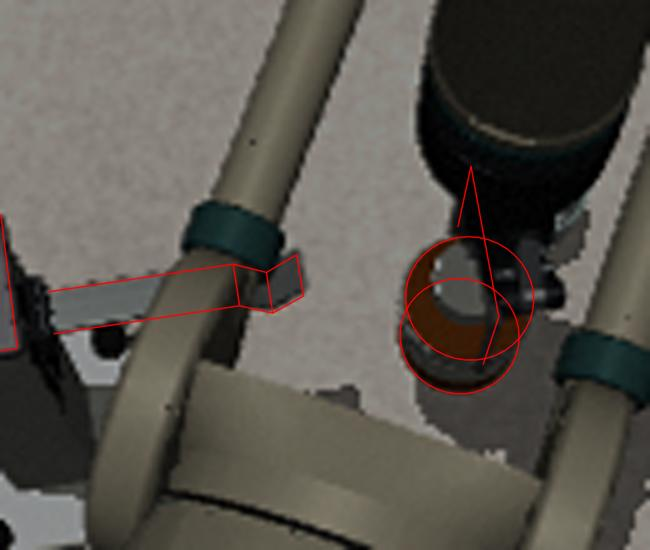

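View pics/top4.png

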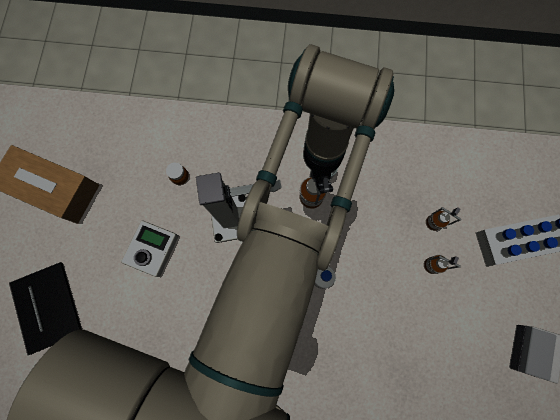

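View pics/side4.png

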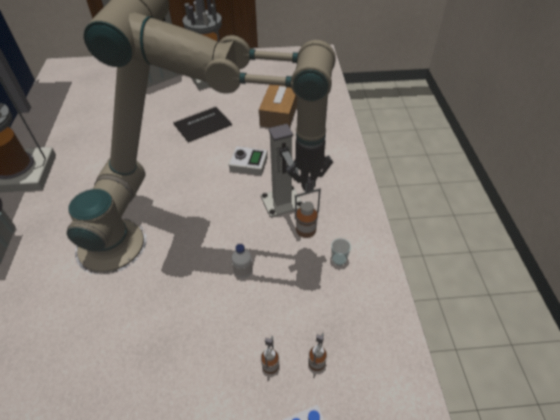

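Request:
move_arm:
  series:
    - [[-0.001,0.004,0,0,0,0,0],[-0.002,0.008,0,0,0,0,0],[-0.002,0.008,0,0,0,0,0],[-0.002,0.008,0,0,0,0,0],[-0.002,0.008,0,0,0,0,0],[-0.002,0.008,0,0,0,0,0],[-0.002,0.008,0,0,0,0,0],[-0.002,0.008,0,0,0,0,0],[-0.002,0.008,0,0,0,0,0],[-0.002,0.008,0,0,0,0,0],[-0.002,0.008,0,0,0,0,0],[-0.002,0.008,0,0,0,0,0],[-0.001,0.004,0,0,0,0,0],[0,0,0,0,0,0,0],[0,0,0,0,0,0,0],[0,0,0,0,0,0,0],[0,0,0,0,0,0,0]]

```text
clock: 9.55
position: [0.6192, 0.0076, 0.3133]
ee_rot: [0.0, 0.61, 0.792, -0.0]
contact_force: [-0.4, 0.3, -5.1]
width: 0.011
```

```bash
python3 - <<'E'
from ov import *
p,a=st(); snap('side','side5');snap('top','top5')
L=botpts(p,a)+hookpts((.619,.008),np.radians(104.7))
overlay('side5',L,(250,120,340,220),6,'o5');overlay('top5',L,(200,130,320,230),5,'o6');crop('side5',250,120,340,220,6,'o7')
E
```

```text
9.55 [0.6192 0.0076 0.3133] jaw 14.81 [-0.39  0.33 -5.07] [ 0.02 -0.03 -0.03] w 0.011
```

View pics/o5.png

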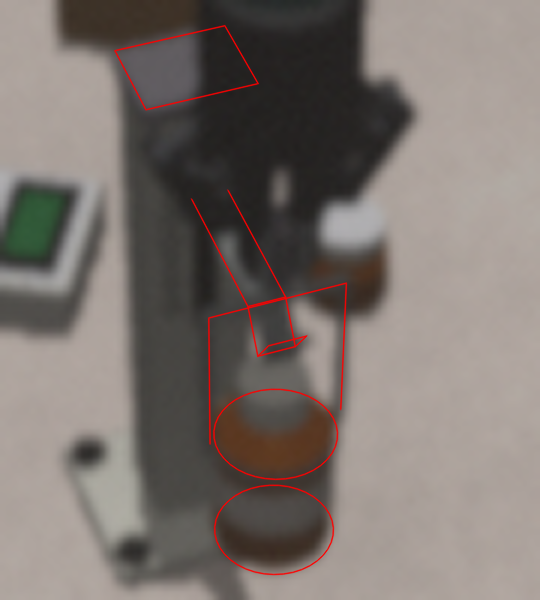

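View pics/o7.png

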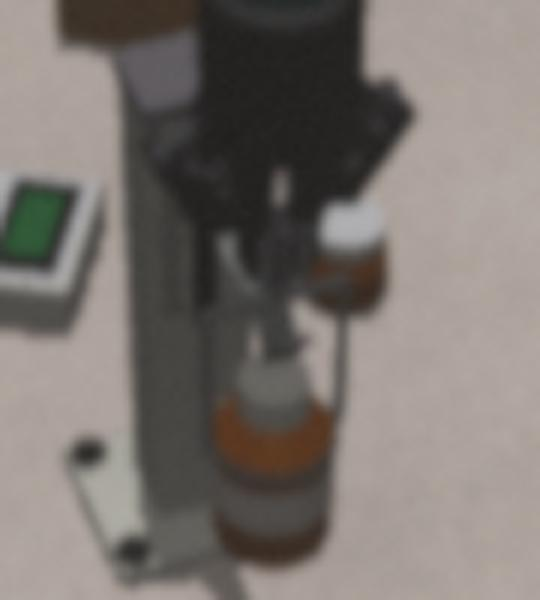

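View pics/o6.png

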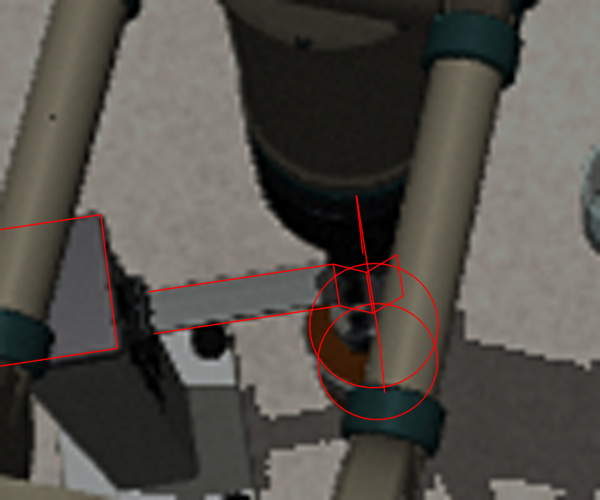

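The V sits inside the hanger window and the bar is above it. Lowering slowly.

Request:
move_arm:
  series:
    - [[0,0,-0.0015,0,0,0,0],[0,0,-0.0015,0,0,0,0],[0,0,-0.0015,0,0,0,0],[0,0,-0.0015,0,0,0,0],[0,0,-0.0015,0,0,0,0],[0,0,-0.0015,0,0,0,0],[0,0,-0.0015,0,0,0,0],[0,0,-0.0015,0,0,0,0],[0,0,-0.0015,0,0,0,0],[0,0,-0.0015,0,0,0,0],[0,0,-0.0008,0,0,0,0],[0,0,-0.0008,0,0,0,0],[0,0,-0.0008,0,0,0,0],[0,0,-0.0006,0,0,0,0]]

```text
clock: 10.82
position: [0.619, 0.0081, 0.2953]
ee_rot: [0.0, 0.61, 0.793, 0.0]
contact_force: [0.3, -0.2, -5.2]
width: 0.011
```

```bash
python3 - <<'E'
from ov import *
p,a=st(); snap('side','side6')
st(); snap('side','side6b'); st()
crop('side6',260,140,340,220,7,'o7')
E
```

```text
10.82 [0.619  0.0081 0.2953] jaw 14.84 [ 0.3  -0.15 -5.15] [ 0.04  0.05 -0.04] w 0.011
10.87 [0.619  0.0081 0.2952] jaw 14.84 [ 0.45 -0.3  -5.96] [-0.   -0.03 -0.05] w 0.0113
10.92 [0.619  0.0081 0.2952] jaw 14.84 [-0.85  0.35 -5.84] [-0.    0.04 -0.  ] w 0.0108
```

View pics/o7.png

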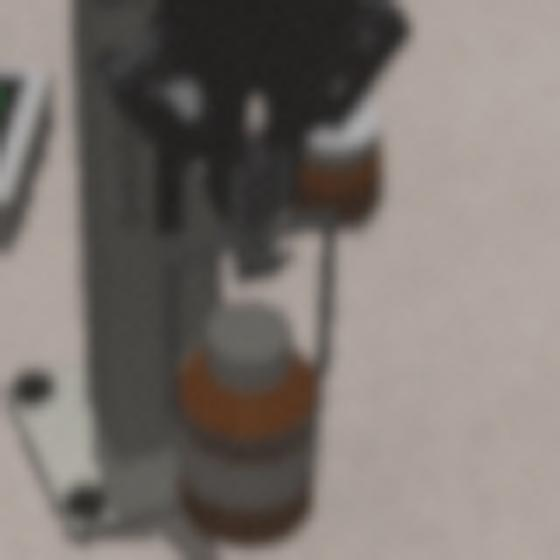

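Request:
move_arm:
  series:
    - [[0,0,-0.0007,0,0,0,0],[0,0,-0.0007,0,0,0,0],[0,0,-0.0007,0,0,0,0],[0,0,-0.0007,0,0,0,0],[0,0,-0.0007,0,0,0,0],[0,0,-0.0007,0,0,0,0],[0,0,-0.0007,0,0,0,0],[0,0,-0.0007,0,0,0,0],[0,0,-0.0007,0,0,0,0],[0,0,-0.0007,0,0,0,0],[0,0,-0.0007,0,0,0,0],[0,0,-0.0007,0,0,0,0],[0,0,-0.0007,0,0,0,0],[0,0,-0.0007,0,0,0,0],[0,0,-0.0007,0,0,0,0],[0,0,-0.0007,0,0,0,0],[0,0,-0.0007,0,0,0,0],[0,0,-0.0007,0,0,0,0],[0,0,-0.0007,0,0,0,0],[0,0,-0.0007,0,0,0,0]]

```text
clock: 12.58
position: [0.6191, 0.008, 0.2814]
ee_rot: [0.0, 0.61, 0.792, 0.0]
contact_force: [0.7, -0.8, -5.1]
width: 0.0111
```

Request:
move_arm:
  series:
    - [[0,0,-0.0007,0,0,0,0],[0,0,-0.0007,0,0,0,0],[0,0,-0.0007,0,0,0,0],[0,0,-0.0007,0,0,0,0],[0,0,-0.0007,0,0,0,0],[0,0,-0.0007,0,0,0,0],[0,0,-0.0007,0,0,0,0],[0,0,-0.0007,0,0,0,0],[0,0,-0.0007,0,0,0,0],[0,0,-0.0007,0,0,0,0],[0,0,-0.0007,0,0,0,0],[0,0,-0.0007,0,0,0,0],[0,0,-0.0005,0,0,0,0],[0,0,-0.0003,0,0,0,0],[0,0,0,0,0,0,0]]

```text
clock: 13.83
position: [0.6191, 0.008, 0.2721]
ee_rot: [0.0, 0.61, 0.792, 0.0]
contact_force: [-0.0, -1.4, -4.2]
width: 0.0116
```

```bash
python3 - <<'E'
from ov import *
p,a=st()
snap('side','side7');st(); snap('top','top7'); st(); 
crop('side7',260,140,340,220,7,'o7');crop('top7',220,150,310,230,7,'o8')
E
```

```text
13.83 [0.6191 0.008  0.2721] jaw 14.84 [-0.02 -1.4  -4.15] [-0.18  0.    0.07] w 0.0116
13.88 [0.6191 0.008  0.2722] jaw 14.84 [ 0.53 -1.72 -4.02] [-0.21 -0.   -0.05] w 0.0113
13.93 [0.6191 0.008  0.2722] jaw 14.84 [ 0.19 -0.5  -2.94] [-0.13 -0.01 -0.04] w 0.0115
```

View pics/o7.png

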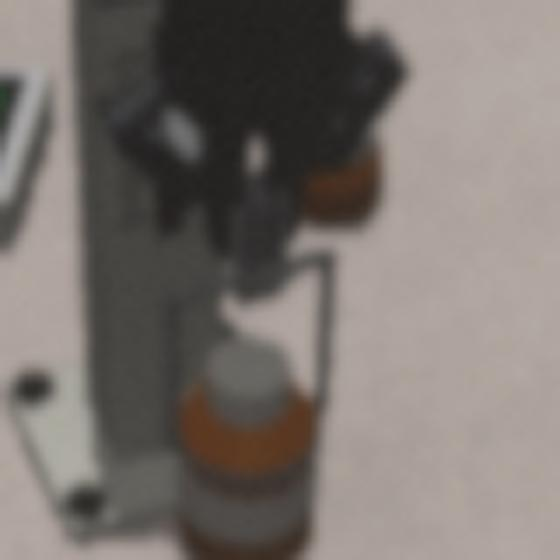

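View pics/o8.png

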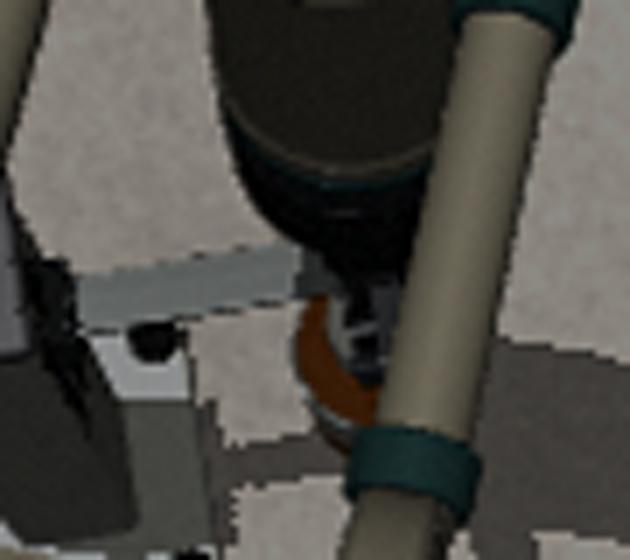

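It's in contact, with about 2 N taken over by the hook. Fy is about -1.2 N, so the bar leans on the +x flank. I'll ease it back along the hook's -x.

Request:
move_arm:
  series:
    - [[0.0001,-0.0005,0,0,0,0,0],[0.0001,-0.0005,0,0,0,0,0],[0.0002,-0.0005,0,0,0,0,0],[0,0,0,0,0,0,0],[0,0,0,0,0,0,0],[0,0,0,0,0,0,0]]

```text
clock: 14.43
position: [0.6192, 0.0073, 0.272]
ee_rot: [-0.001, 0.61, 0.793, 0.0]
contact_force: [-0.2, 2.5, -4.1]
width: 0.0114
```

```bash
cat >> ov.py <<'E'
def favg(n=10):
    F=[];M=[]
    for i in range(n):
        s=manip.get_state();F.append(s['contact_force']);M.append(s['moment']);manip.get_image('side')
    print('F',np.mean(F,0).round(2),'sd',np.std(F,0).round(2),'M',np.mean(M,0).round(3),s['position'].round(4))
E
python3 - <<'E'
from ov import *
favg()
E
```

```text
F [-0.26  3.3  -3.91] sd [0.25 0.64 0.31] M [0.653 0.095 0.045] [0.6193 0.0072 0.2721]
```

Request:
move_arm:
  series:
    - [[-0.0001,0.0004,0,0,0,0,0],[-0.0001,0.0004,0,0,0,0,0],[0,0,0,0,0,0,0],[0,0,0,0,0,0,0],[0,0,0,0,0,0,0]]

```text
clock: 15.35
position: [0.6192, 0.0073, 0.2721]
ee_rot: [0.0, 0.61, 0.792, -0.0]
contact_force: [-0.5, 3.6, -3.7]
width: 0.0112
```

```bash
python3 - <<'E'
from ov import *
favg()
E
```

```text
F [-0.45  3.3  -3.57] sd [0.32 0.63 0.67] M [0.638 0.115 0.029] [0.6192 0.0073 0.2721]
```

Request:
move_arm:
  series:
    - [[-0.0001,0.0005,0,0,0,0,0],[0,0,0,0,0,0,0],[0,0,0,0,0,0,0]]

```text
clock: 16.1
position: [0.6192, 0.0074, 0.2722]
ee_rot: [0.0, 0.61, 0.792, -0.0]
contact_force: [-0.6, 1.6, -3.8]
width: 0.0112
```

```bash
python3 - <<'E'
from ov import *
favg()
E
```

```text
F [-0.43  1.18 -3.99] sd [0.65 0.67 0.44] M [0.173 0.04  0.002] [0.6192 0.0075 0.2722]
```

Request:
move_arm:
  series:
    - [[-0.0001,0.0003,-0.0006,0,0,0,0],[0,0,-0.0008,0,0,0,0],[0,0,-0.0008,0,0,0,0],[0,0,-0.0008,0,0,0,0],[0,0,-0.0008,0,0,0,0],[0,0,-0.0008,0,0,0,0],[0,0,-0.0008,0,0,0,0],[0,0,-0.0008,0,0,0,0],[0,0,-0.0008,0,0,0,0],[0,0,-0.0008,0,0,0,0],[0,0,-0.0008,0,0,0,0],[0,0,-0.0008,0,0,0,0],[0,0,-0.0008,0,0,0,0],[0,0,-0.0008,0,0,0,0],[0,0,-0.0006,0,0,0,0],[0,0,0,0,0,0,0],[0,0,0,0,0,0,0]]

```text
clock: 18.02
position: [0.6192, 0.0077, 0.2606]
ee_rot: [0.0, 0.61, 0.792, -0.0]
contact_force: [0.5, -5.2, -2.3]
width: 0.0112
```

```bash
python3 - <<'E'
from ov import *
favg(12)
E
```

```text
F [ 0.09 -5.16 -2.19] sd [0.47 0.43 0.37] M [-0.977 -0.072  0.006] [0.6192 0.0077 0.2606]
```

Request:
move_arm:
  series:
    - [[0.0001,-0.0003,0,0,0,0,0],[0.0001,-0.0003,0,0,0,0,0],[0,-0.0002,0,0,0,0,0],[0,0,0,0,0,0,0],[0,0,0,0,0,0,0]]

```text
clock: 19.03
position: [0.6192, 0.0076, 0.2605]
ee_rot: [-0.0, 0.61, 0.793, 0.0]
contact_force: [0.2, -3.0, -2.4]
width: 0.0115
```

```bash
python3 - <<'E'
from ov import *
favg(8)
E
```

```text
F [ 0.25 -3.09 -2.08] sd [0.55 0.32 0.41] M [-0.62  -0.044  0.024] [0.6192 0.0076 0.2605]
```

Request:
move_arm:
  series:
    - [[0.0001,-0.0003,0,0,0,0,0],[0.0001,-0.0003,0,0,0,0,0],[0.0001,-0.0005,0,0,0,0,0],[0,0,0,0,0,0,0],[0,0,0,0,0,0,0]]

```text
clock: 19.85
position: [0.6192, 0.0074, 0.2604]
ee_rot: [-0.001, 0.61, 0.793, 0.001]
contact_force: [-1.2, 1.2, -1.7]
width: 0.0114
```

```bash
python3 - <<'E'
from ov import *
favg(8)
E
```

```text
F [-0.83  2.58 -1.84] sd [0.27 1.23 0.51] M [0.498 0.166 0.023] [0.6193 0.0072 0.2604]
```

Request:
move_arm:
  series:
    - [[-0.0001,0.0003,-0.0006,0,0,0,0],[0,0,-0.0008,0,0,0,0],[0,0,-0.0008,0,0,0,0],[0,0,-0.0008,0,0,0,0],[0,0,-0.0008,0,0,0,0],[0,0,-0.0008,0,0,0,0],[0,0,-0.0008,0,0,0,0],[0,0,-0.0008,0,0,0,0],[0,0,-0.0008,0,0,0,0],[0,0,-0.0008,0,0,0,0],[0,0,-0.0008,0,0,0,0],[0,0,-0.0008,0,0,0,0],[0,0,-0.0008,0,0,0,0],[0,0,-0.0006,0,0,0,0],[0,0,-0.0004,0,0,0,0],[0,0,0,0,0,0,0],[0,0,0,0,0,0,0]]

```text
clock: 21.67
position: [0.6193, 0.0072, 0.2495]
ee_rot: [-0.0, 0.61, 0.793, 0.0]
contact_force: [-1.8, 4.6, -0.7]
width: 0.011
```

```bash
python3 - <<'E'
from ov import *
favg(10)
favg(6)
E
```

```text
F [-1.75  4.93 -0.6 ] sd [0.35 0.43 0.5 ] M [0.976 0.315 0.021] [0.6193 0.0072 0.2496]
F [-1.55  5.33 -0.78] sd [0.49 0.42 0.45] M [0.985 0.304 0.043] [0.6193 0.0072 0.2495]
```

Request:
move_arm:
  series:
    - [[-0.0001,0.0004,0,0,0,0,0],[0,0,0,0,0,0,0],[0,0,0,0,0,0,0],[0,0,0,0,0,0,0]]

```text
clock: 22.8
position: [0.6193, 0.0072, 0.2494]
ee_rot: [-0.0, 0.61, 0.793, 0.0]
contact_force: [-1.2, 3.5, -0.4]
width: 0.0111
```

```bash
python3 - <<'E'
from ov import *
favg(10)
favg(4)
E
```

```text
F [-1.77  4.6  -0.58] sd [0.5  0.47 0.36] M [0.925 0.298 0.047] [0.6193 0.0073 0.2494]
F [-1.82  4.93 -0.83] sd [0.39 0.63 0.58] M [0.915 0.299 0.049] [0.6193 0.0072 0.2494]
```

Request:
move_arm:
  series:
    - [[-0.0001,0.0005,0,0,0,0,0],[0,0,0,0,0,0,0],[0,0,0,0,0,0,0],[0,0,0,0,0,0,0]]

```text
clock: 23.83
position: [0.6192, 0.0073, 0.2494]
ee_rot: [0.0, 0.61, 0.792, -0.0]
contact_force: [-1.6, 3.6, -1.3]
width: 0.0112
```

```bash
python3 - <<'E'
from ov import *
favg(8)
E
```

```text
F [-1.67  3.4  -0.74] sd [0.37 0.42 0.4 ] M [0.691 0.249 0.031] [0.6193 0.0073 0.2493]
```

Request:
move_arm:
  series:
    - [[-0.0003,0.0006,0,0,0,0,0],[0,0,-0.0008,0,0,0,0],[0,0,-0.0008,0,0,0,0],[0,0,-0.0008,0,0,0,0],[0,0,-0.0008,0,0,0,0],[0,0,-0.0008,0,0,0,0],[0,0,-0.0006,0,0,0,0],[0,0,-0.0004,0,0,0,0],[0,0,0,0,0,0,0],[0,0,0,0,0,0,0],[0,0,0,0,0,0,0]]

```text
clock: 25.15
position: [0.6192, 0.0075, 0.2445]
ee_rot: [0.001, 0.61, 0.792, -0.0]
contact_force: [-0.4, -1.6, 0.7]
width: 0.0114
```

```bash
python3 - <<'E'
from ov import *
favg(12)
E
```

```text
F [ 0.4  -2.41 -0.01] sd [0.65 0.66 0.49] M [-0.438 -0.098  0.028] [0.6192 0.0076 0.2444]
```

Request:
move_arm:
  series:
    - [[0.0001,-0.0005,0,0,0,0,0],[0,0,0,0,0,0,0],[0,0,0,0,0,0,0],[0,0,0,0,0,0,0]]

```text
clock: 26.08
position: [0.6192, 0.0075, 0.2444]
ee_rot: [0.0, 0.61, 0.792, 0.0]
contact_force: [1.1, -3.3, 1.0]
width: 0.0112
```

```bash
python3 - <<'E'
from ov import *
favg(10)
E
```

```text
F [ 1.35 -2.78  0.52] sd [0.36 0.64 0.53] M [-0.502 -0.264  0.004] [0.6192 0.0076 0.2444]
```

Request:
move_arm:
  series:
    - [[0.0001,-0.0005,0,0,0,0,0],[0,0,0,0,0,0,0],[0,0,0,0,0,0,0],[0,0,0,0,0,0,0]]

```text
clock: 26.92
position: [0.6192, 0.0075, 0.2443]
ee_rot: [-0.0, 0.61, 0.793, 0.0]
contact_force: [1.1, -0.4, 0.1]
width: 0.0112
```

```bash
python3 - <<'E'
from ov import *
favg(14)
snap('side','side8');crop('side8',260,140,340,220,7,'o7')
E
```

```text
F [1.76 0.08 0.29] sd [0.42 0.79 0.43] M [-0.008 -0.34   0.024] [0.6191 0.0074 0.2443]
```

View pics/o7.png

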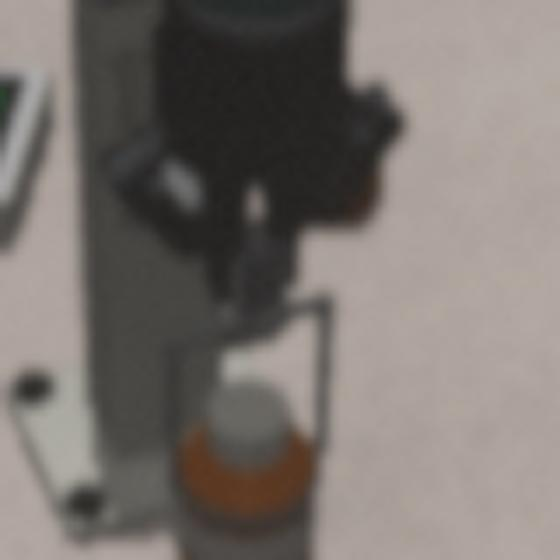

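Request:
move_arm:
  series:
    - [[0.0004,0.0001,0,0,0,0,0],[0,0,0,0,0,0,0],[0,0,0,0,0,0,0],[0,0,0,0,0,0,0]]
  newtons: 20

```text
clock: 28.0
position: [0.6192, 0.0074, 0.2442]
ee_rot: [-0.0, 0.61, 0.793, -0.0]
contact_force: [1.0, 1.8, 0.6]
width: 0.0112
```

```bash
python3 - <<'E'
from ov import *
favg(14)
E
```

```text
F [0.19 1.7  0.07] sd [0.52 0.52 0.47] M [ 0.347 -0.014  0.027] [0.6192 0.0074 0.2442]
```

Fz is about 0.1 N, so the hook carries the weight and side forces are small. Opening gently.

Request:
move_arm:
  series:
    - [[0,0,0,0,0,0,0.0115],[0,0,0,0,0,0,0.012],[0,0,0,0,0,0,0.0125],[0,0,0,0,0,0,0.013],[0,0,0,0,0,0,0.014],[0,0,0,0,0,0,0.016],[0,0,0,0,0,0,0.02],[0,0,0,0,0,0,0.026],[0,0,0,0,0,0,0.032],[0,0,0,0,0,0,0.038],[0,0,0,0,0,0,0.044],[0,0,0,0,0,0,0.05]]

```text
clock: 29.7
position: [0.6195, 0.0072, 0.2443]
ee_rot: [0.0, 0.61, 0.793, 0.0]
contact_force: [-0.0, -0.4, 0.6]
width: 0.0498
```

```bash
python3 - <<'E'
from ov import *
st(); snap('side','side9');crop('side9',260,140,340,220,7,'o7');favg(4); snap('side','side10'); snap('top','top10')
crop('side10',260,140,340,220,7,'o8')
E
```

```text
29.7 [0.6195 0.0072 0.2443] jaw 14.84 [-0.04 -0.42  0.59] [-0.01 -0.03 -0.01] w 0.0498
F [ 0.16 -0.05 -0.17] sd [0.26 0.5  0.43] M [-0.024  0.012  0.015] [0.6195 0.0072 0.2443]
```

View pics/o7.png

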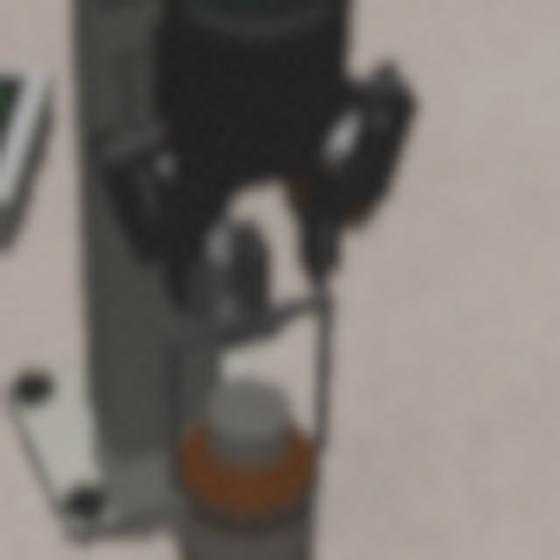

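View pics/o8.png

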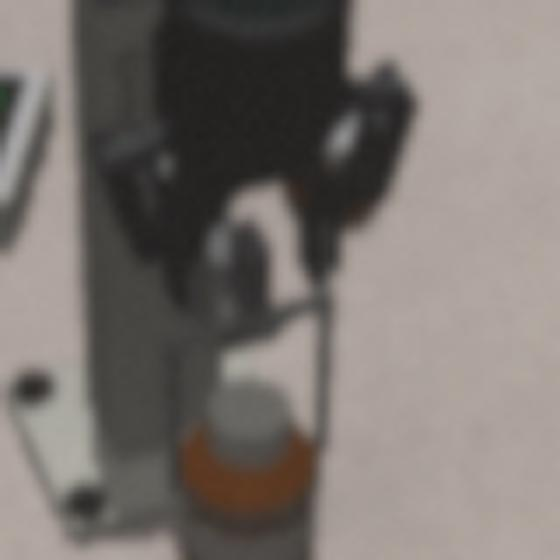

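The bottle hangs free and still: the two crops 0.3 s apart are identical and the wrist force is about 0. Lifting straight up, clear of it.

Request:
move_arm:
  series:
    - [[0,0,0.002,0,0,0,0.05],[0,0,0.004,0,0,0,0.05],[0,0,0.006,0,0,0,0.05],[0,0,0.008,0,0,0,0.05],[0,0,0.008,0,0,0,0.05],[0,0,0.01,0,0,0,0.05],[0,0,0.01,0,0,0,0.05],[0,0,0.01,0,0,0,0.05],[0,0,0.01,0,0,0,0.05],[0,0,0.014,0,0,0,0.05],[0,0,0.014,0,0,0,0.05],[0,0,0.014,0,0,0,0.05],[0,0,0.014,0,0,0,0.05],[0,0,0.014,0,0,0,0.05],[0,0,0.014,0,0,0,0.05],[0,0,0.014,0,0,0,0.03],[0,0,0.014,0,0,0,0.01],[0,0,0,0,0,0,0],[0,0,0,0,0,0,0]]

```text
clock: 31.63
position: [0.6197, 0.0072, 0.4254]
ee_rot: [0.001, 0.61, 0.792, 0.001]
contact_force: [0.7, 0.6, 0.1]
width: 0.0018
```

```bash
python3 - <<'E'
from ov import *
st(); snap('side','side11');snap('top','top11');
crop('side11',225,130,335,230,6,'o7');crop('top11',120,210,190,285,8,'o8')
E
```

```text
31.63 [0.6197 0.0072 0.4254] jaw 14.84 [0.72 0.6  0.1 ] [ 0.02 -0.02 -0.03] w 0.0018
```

View pics/o7.png

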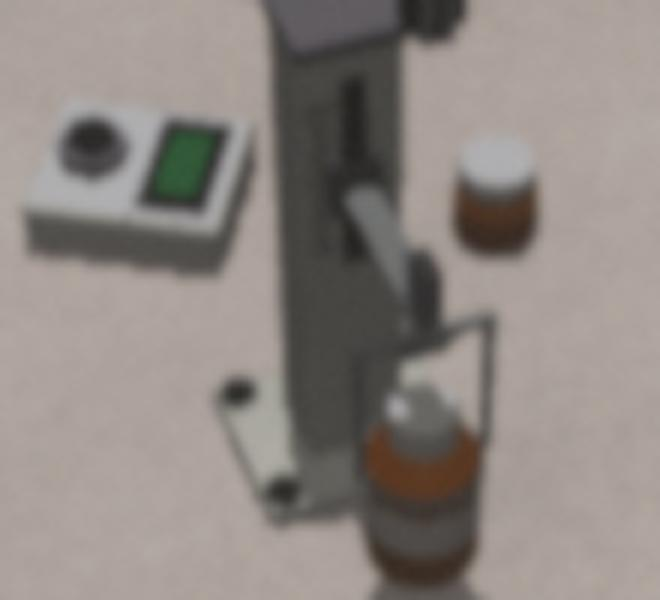

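View pics/o8.png

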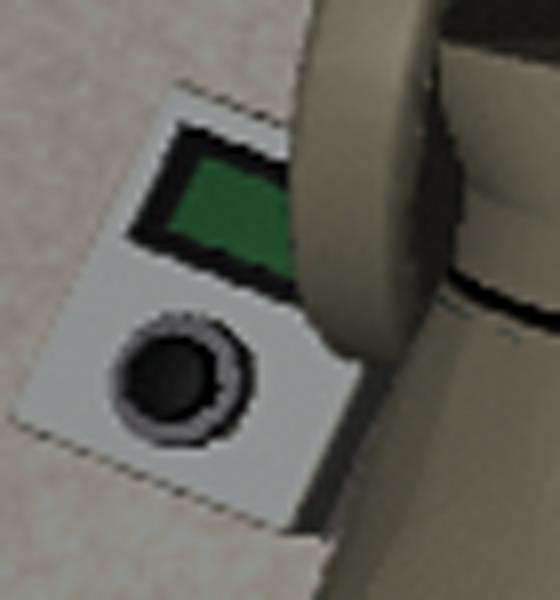

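```bash
python3 - <<'E'
from ov import *
print(tri('top11',(141.2,256.9),'side11',(240.5,152.5)))
for z in(.05,.053,.056): print(onz('top11',(141.2,256.9),z),onz('side11',(240.5,152.5),z))
K,R,t,c=cam('top11')
def c8(x,y):return(120+x/8,210+y/8)
print('terminal edge z check', onz('top11',c8(12,418),.04),onz('top11',c8(285,528),.04))
E
```

```text
[0.44285588 0.35959047 0.05517042]
[0.44172736 0.3611813  0.05      ] [0.44366586 0.36584911 0.05      ]
[0.44154122 0.36004701 0.053     ] [0.4438544  0.36243066 0.053     ]
[0.44135509 0.35891271 0.056     ] [0.44404294 0.3590122  0.056     ]
terminal edge z check [0.42223526 0.41659202 0.04      ] [0.39462598 0.31581345 0.04      ]
```

Request:
move_arm:
  series:
    - [[-0.0089,0.0176,0,0,0,0,0],[-0.0089,0.0176,0,0,0,0,0],[-0.0089,0.0176,0,0,0,0,0],[-0.0089,0.0176,0,0,0,0,0],[-0.0089,0.0176,0,0,0,0,0],[-0.0089,0.0176,0,0,0,0,0],[-0.0089,0.0176,0,0,0,0,0],[-0.0089,0.0176,0,0,0,0,0],[-0.0089,0.0176,0,0,0,0,0],[-0.0089,0.0176,0,0,0,0,0],[-0.0089,0.0176,0,0,0,0,0],[-0.0089,0.0176,0,0,0,0,0],[-0.0089,0.0176,0,0,0,0,0],[-0.0089,0.0176,0,0,0,0,0],[-0.0089,0.0176,0,0,0,0,0],[-0.0089,0.0176,0,0,0,0,0],[-0.0089,0.0176,0,0,0,0,0],[-0.0089,0.0176,0,0,0,0,0],[-0.0089,0.0176,0,0,0,0,0],[-0.0089,0.0176,0,0,0,0,0]]

```text
clock: 33.4
position: [0.4406, 0.3597, 0.4231]
ee_rot: [-0.0, 0.61, 0.792, -0.001]
contact_force: [-0.5, 0.2, 1.0]
width: -0.0005
```

Request:
move_arm:
  series:
    - [[0,0,-0.01,0,0,0,0],[0,0,-0.025,0,0,0,0],[0,0,-0.025,0,0,0,0],[0,0,-0.025,0,0,0,0],[0,0,-0.025,0,0,0,0],[0,0,-0.025,0,0,0,0],[0,0,-0.025,0,0,0,0],[0,0,-0.025,0,0,0,0],[0,0,-0.025,0,0,0,0],[0,0,-0.025,0,0,0,0],[0,0,-0.025,0,0,0,0],[0,0,-0.025,0,0,0,0],[0,0,-0.02,0,0,0,0],[0,0,-0.02,0,0,0,0],[0,0,0,0,0,0,0],[0,0,0,0,0,0,0],[0,0,0,0,0,0,0]]

```text
clock: 34.82
position: [0.4419, 0.359, 0.0998]
ee_rot: [0.0, 0.61, 0.792, 0.0]
contact_force: [-0.0, 0.1, 0.7]
width: -0.0002
```

```bash
python3 - <<'E'
from ov import *
st(); snap('side','side12');snap('top','top12');st()
crop('side12',205,100,325,220,5,'o7');crop('top12',110,190,210,290,6,'o8')
E
```

```text
34.82 [0.4419 0.359  0.0998] jaw 14.83 [-0.02  0.05  0.72] [-0.   -0.    0.02] w -0.0002
34.92 [0.4424 0.3595 0.1007] jaw 14.83 [-0.45  0.37  0.04] [0.03 0.04 0.03] w -0.0
```

View pics/o7.png

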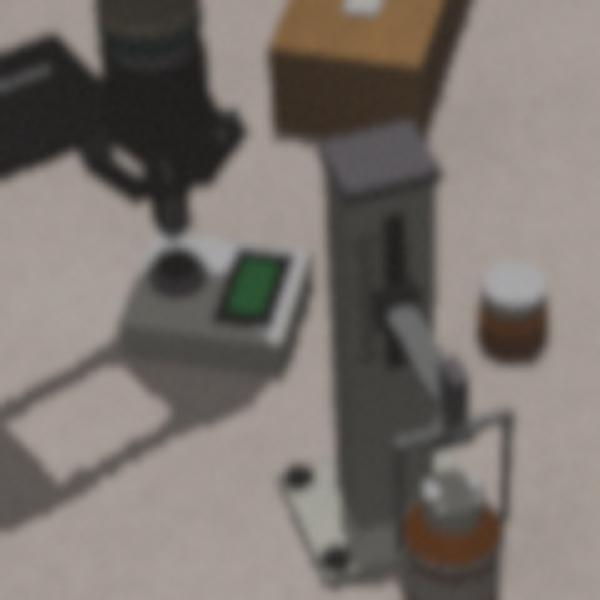

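View pics/o8.png

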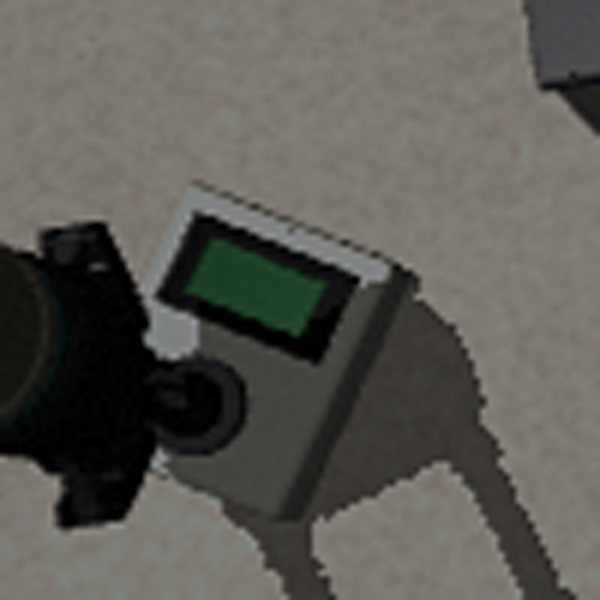

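The fingers stand over the key and the bottle hangs unchanged. Descending to press.

Request:
move_arm:
  series:
    - [[0,0,-0.01,0,0,0,0],[0,0,-0.01,0,0,0,0],[0,0,-0.006,0,0,0,0],[0,0,-0.004,0,0,0,0],[0,0,-0.002,0,0,0,0],[0,0,-0.002,0,0,0,0],[0,0,-0.002,0,0,0,0],[0,0,-0.002,0,0,0,0],[0,0,-0.001,0,0,0,0],[0,0,0,0,0,0,0],[0,0,0,0,0,0,0],[0,0,0,0,0,0,0]]

```text
clock: 35.92
position: [0.4413, 0.359, 0.0663]
ee_rot: [0.001, 0.61, 0.793, 0.001]
contact_force: [-8.7, -6.2, 39.1]
width: 0.0003
```

```bash
python3 - <<'E'
from ov import *
favg(6)
snap('side','side13');crop('side13',205,100,325,220,5,'o7')
E
```

```text
F [-9.07 -6.46 38.91] sd [0.49 0.26 0.48] M [-1.147  1.641 -0.006] [0.4412 0.359  0.0663]
```

View pics/o7.png

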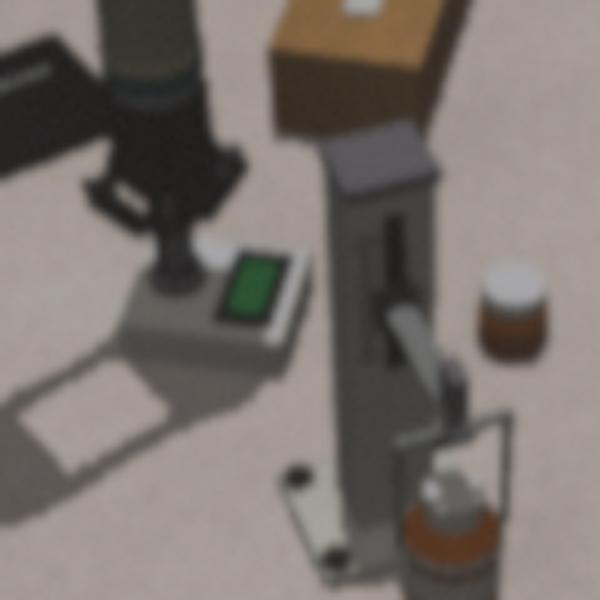

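39 N at TCP z 0.0663: something is bottomed. I'll raise in small steps and read the force against height, to tell key travel from a rigid contact.

Request:
move_arm:
  series:
    - [[0,0,0.002,0,0,0,0],[0,0,0.002,0,0,0,0],[0,0,0,0,0,0,0],[0,0,0,0,0,0,0]]

```text
clock: 36.6
position: [0.4412, 0.359, 0.0668]
ee_rot: [0.0, 0.61, 0.793, 0.0]
contact_force: [-4.1, -3.1, 17.7]
width: 0.0005
```

```bash
python3 - <<'E'
from ov import *
favg(8)
E
```

```text
F [-4.35 -3.01 17.15] sd [0.53 0.25 0.43] M [-0.536  0.777 -0.008] [0.4412 0.359  0.0668]
```

Request:
move_arm:
  series:
    - [[0,0,0.002,0,0,0,0],[0,0,0,0,0,0,0],[0,0,0,0,0,0,0]]

```text
clock: 37.25
position: [0.4412, 0.359, 0.067]
ee_rot: [0.0, 0.61, 0.793, -0.0]
contact_force: [-2.9, -0.8, 8.3]
width: -0.0001
```

```bash
python3 - <<'E'
from ov import *
favg(8)
E
```

```text
F [-2.33 -1.61  8.48] sd [0.61 0.46 0.48] M [-0.302  0.417  0.01 ] [0.4412 0.359  0.067 ]
```

Request:
move_arm:
  series:
    - [[0,0,0.002,0,0,0,0],[0,0,0,0,0,0,0],[0,0,0,0,0,0,0]]

```text
clock: 37.9
position: [0.4412, 0.359, 0.0682]
ee_rot: [-0.0, 0.61, 0.792, -0.0]
contact_force: [-1.9, -1.1, 3.2]
width: 0.0001
```

```bash
python3 - <<'E'
from ov import *
favg(8)
E
```

```text
F [-1.47 -1.11  3.51] sd [0.54 0.44 0.35] M [-0.198  0.277 -0.004] [0.4413 0.359  0.0681]
```

Request:
move_arm:
  series:
    - [[0,0,0.003,0,0,0,0],[0,0,0,0,0,0,0],[0,0,0,0,0,0,0]]

```text
clock: 38.55
position: [0.442, 0.3595, 0.0715]
ee_rot: [0.0, 0.61, 0.792, 0.001]
contact_force: [-1.8, -1.0, 1.6]
width: 0.0
```

```bash
python3 - <<'E'
from ov import *
favg(8)
E
```

```text
F [-0.37 -0.23  1.78] sd [0.7  0.5  0.35] M [-0.016  0.056  0.016] [0.4419 0.3595 0.0714]
```

The force goes 39, 17, 8.5, then a soft ramp of 3.5 to 1.8 N over 3.3 mm. That soft ramp is the key's spring, so the key was fully in. Now withdrawing well clear.

Request:
move_arm:
  series:
    - [[0,0,0.004,0,0,0,0],[0,0,0.008,0,0,0,0],[0,0,0.015,0,0,0,0],[0,0,0.02,0,0,0,0],[0,0,0.02,0,0,0,0],[0,0,0.02,0,0,0,0],[0,0,0.02,0,0,0,0],[0,0,0.01,0,0,0,0],[0,0,0,0,0,0,0],[0,0,0,0,0,0,0],[0,0,0,0,0,0,0],[0,0,0,0,0,0,0]]

```text
clock: 39.95
position: [0.4407, 0.3586, 0.1868]
ee_rot: [-0.001, 0.61, 0.792, -0.001]
contact_force: [-0.4, -0.3, -0.1]
width: 0.0001
```

```bash
python3 - <<'E'
from ov import *
favg(4)
snap('side','side14');snap('top','top14');snap('side','side15')
d=cv2.absdiff(cv2.imread('pics/side14.png'),cv2.imread('pics/side15.png'))[130:240,270:330];print('motion',d.max())
d=cv2.absdiff(cv2.imread('pics/side11.png'),cv2.imread('pics/side15.png'))[165:240,285:330];print('vs after release',d.max(),d.mean())
crop('side15',205,90,325,240,4,'o7')
E
```

```text
F [-0.29 -0.49  0.16] sd [0.16 0.23 0.27] M [-0.013 -0.002  0.003] [0.4411 0.3589 0.1872]
motion 4
vs after release 68 7.504296296296296
```

View pics/o7.png

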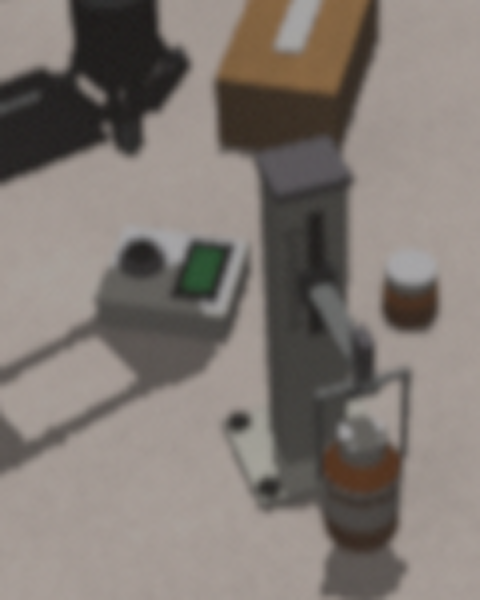

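View pics/top14.png

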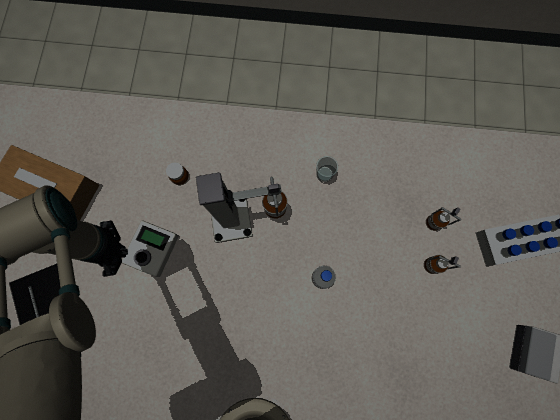

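The bottle hangs upright and still at top (274,203), the key is out, and the bystanders are unmoved at (178,174), (326,170) and (323,277). The difference from the earlier frame comes from the arm's shadow. Handing in.

```bash
python3 - <<'E'
from rig import manip
print(manip.sign_off(), manip.get_state()['clock'])
E
```

```text
the job is handed in; nothing more can be done
the job is handed in; nothing more can be done
```

The feed bottle (the largest of three look-alikes) hangs from the hook, the tare key has been pressed and released, and the job is handed in. The clock was at about 40 s of the 69 s allowed; `sign_off` gives no verdict.

- **Hanging:** I lowered the bar into the V at about 10 mm/s, relieving the side force as the load came on. I let go with the wrist reading about 0.1 N vertical and up to 1.7 N sideways. The estimated weight is 5.7 N, and by arm height the hook dipped about 40 mm. Pictures taken 0.3 s apart after release were identical by eye.
- **Tare key:** It bottomed 5 to 6 mm earlier than the stated fingertip length implied, so the press reached 39 N. The soft 3.5 to 1.8 N ramp on the way up matches the key's own spring, so I take it that it went fully in and came out.
- **Last checks:** The bottle was upright with no visible motion, and the key looked out. The bystanders had not moved by eye, and the arm was clear with no contact force.
- **Disagreed or not measured:**
  - Side force on the bar swung up to about 5 N during loading, because the arm did not follow sub-millimetre moves cleanly.
  - My first rough estimate put the bottle cap 18 mm lower than the stated sizes; the bar and tab heights agreed, so I used those.
  - A picture difference against the frame after release was large around the bottle. I put it down to the arm's shadow and did not check further.
  - Hook speed was never measured directly, only judged from the slow moves and still pictures.

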